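# Lock the indexing head and hold its knurled collar home

### The job

Open the collet of the blue indexing head for the next rotor: slide the red-knobbed index bolt fully into the notched ring so that the spindle is locked, then turn the knurled collar clockwise (seen from above, less than a quarter turn) until the hidden keyway drops over the pin below it, and push the collar fully home against its spring. Finish still gripping or pressing the collar and holding it fully home, with the bolt left in, and leave the rotors and tools lying round the head where they are.

Things in the scene. Friction and masses are not known exactly. Their poses are not given: they have to be found in the camera images.
- index_head: blue indexing head screwed to the bench, 116 x 216 mm from above. Origin on the bench surface on the upright spindle axis; z up; the bolt's track runs from the spindle along the head's +y axis. On the spindle: a steel index ring (92 mm over its 12 teeth, top 43 mm above the bench) with a 52 mm flange (top at 47 mm), and above it the knurled collar
- bolt_knob (a point): centre of the top of the bolt's upright red knob (18 mm diameter, 28 mm tall, top 76 mm above the bench); moves with the bolt, a steel bar in two staples (tops 48 mm above the bench). It slides along the head's -y axis towards the spindle; its round nose turns the ring a little to find a gap between two teeth
- index_bolt (a joint): how far the bolt has been slid towards the spindle, m: starts at 0 to 0.008, 0.030 when fully in. It takes about 2 to 6 N and stays where it is left. While it is out the spindle turns along with the collar, so the keyway can only be found with the bolt in
- collar: dark knurled steel collar on the spindle nose, 47 mm diameter, 36 mm tall. Origin: centre of its underside on the spindle axis; z up. It starts resting on the pin, underside 57 mm and top 93 mm above the bench; 10 mm lower when home. This frame goes up and down with the collar but does not turn with it
- collar_top (a point): centre of the collar's top face (a ring with a 26 mm bore); goes up and down with the collar. The unseen keyway is a slot in the underside, 4 mm wider than the 6 mm pin, so it fits within about 0.1 rad either way; turning the collar clockwise seen from above by 0.35 to 1.3 rad from the start brings it over the pin. Turning takes about 0.1 N m
- collar_drop (a joint): how far the collar has come down, m: 0 resting on the pin, 0.010 fully home on the flange. Once the keyway is over the pin the free collar sinks 2 to 3 mm by its weight; then a spring (1 N per mm) resists: pushing home takes about 8 N, and it rises again when released
- rotor_1: copper rotor disc with hub, 70 mm diameter, 29 mm tall, lying on the bench right of the head; origin under its centre; leave alone
- rotor_2: another such rotor; leave alone
- dial_gauge: dial indicator lying on its back, 118 x 55 x 21 mm, right of the head; leave alone
- spanner: combination spanner lying flat, 151 mm long, at the front left; leave alone. Mind the surroundings: a bag hangs on the cabinet left of the robot (x 0.27 to 0.36, y from 0.53, z 0.12 to 0.42), and the press has a clear upright sheet above the bench at y 0.02, x from 0.65, z from 0.37

How it is judged:
By the outcome, as a careful person would: the job done as asked, in the order asked, and still so for the second after the job is handed in, while the arm keeps its last pose, push and grip.
It also fails if it takes over 67 s, if anything falls off the work surface, if the arm or the gripper's body presses on something with over 40 N, if the wrist force passes 120 N, or if a joint passes its speed limit or range.

### The arm

A 6-joint arm with a two-finger parallel gripper is mounted at the origin on a cart in front of the work surface, level with it; the furniture and walls round the work are solid. World frame = base frame: x ahead of the robot, y to its left, z up, the work surface at z = 0. Lengths are in m, angles in rad, forces in N, time in s.
With the tool pointing down it reaches from about 0.35 to 0.975 m from the base axis. Payload 4.9 kg.
Tool frame: the origin (TCP) lies at the very end of the fingers, on their centre line; the grasp point (between the pads) lies manip.grip_point_offset behind it (manip.grip_point_offset is the distance from the TCP to the grasp point, in m); z points along the fingers, y is the line along which they close (so a half turn about z gives the same grasp; the last joint's range is limited). The gripper opens to 85 mm and grips with 20 to 120 N. Pads are 22 mm wide; open, the fingers measure 114 mm over their backs; the gripper's body (76 mm by 85 mm) begins 54 mm behind the grasp point. The pads swing forward as they close: fully open they stand 13 mm farther back than shut.
Start: joints at [-1.221, 0.053, 1.613, -0, 1.476, -0.119], TCP at [0.282, -0.558, 0.231] pointing down, gripper open.
Joint ranges: [-3.01, 3.01], [-1.01, 2.22], [0.06, 2.58], [-1.02, 4.17], [0.09, 2.62], [-3.14, 3.14]. Speed limits (rad/s): [2.57, 2.57, 3.14, 3.14, 3.14, 3.14].

### API

Orientations are given as a unit quaternion [w, x, y, z].
In Python, from plant import manip gives the robot as it stands.
- The arm moves only by the shell command python3 -m crank 'ROWS' [OPENING]. ROWS is JSON, a list of rows, each an object of numbers: "x", "y", "z": the shift along the tool's x, y, z in cm; "turn": the turn about the tool's z in rad. In form: [{"x": .., "y": .., "z": .., "turn": ..}, ...]. A call has 1 to 5 rows; each row shifts and turns the commanded pose from where the row before left it, along the tool's axes as they then stand; what a row does not reach is not made up. A row lasts 1/10 s, in which the tool goes at most 50 mm and 8.59 degrees, less where a joint would pass 70% of its speed; a pose out of reach is approached as far as the arm can. A call with a gripper value outside its range is refused whole. OPENING is the opening in per cent of the stroke, from 0 (shut) to 100 (fully open), set as the call begins (- or left out, the last holds). The fingers move at their own pace and stop on an object; the grip force is fixed at half the most. Time passes only in rows, so rows that do not move let the fingers close. It gives the time, the measured TCP pose, the force, the opening and the grip force at its end, in the units of the state.
- manip.state(): the state, without advancing time (a new reading comes with each control period).
- manip.grab_frame(name): name is "side" or "top" or "wrist"; returns (picture, depth): 400x640x3 uint8, red, green, blue; 400x640 float32, m along the optical axis (not along the pixel's ray), 0 where there is no reading.
- manip.camera_model(name): a dict with "mtx" (3x3 intrinsics, pixels), "k1" (the pictures are not rectified: a ray, as slopes to the right and down, at radius r is drawn at 1 + k1 r^2 times it, then the intrinsics apply), "world_to_cam" (4x4, takes a point from world to camera coordinates). Camera axes: x right, y down, z forward; pixel columns grow to the right and rows downward; lengths in m; the calibration is good to about 2 mm. A picture is of the moment at which its call begins: read the wrist's pose just before it. camera_model takes no time and is no camera call; for the wrist camera it gives the pose at the moment of the call.
- manip.job_done(): hands the job in; it is judged then, once.
The state is a dict: "time": time; "joint_pos": joint angles; "joint_vel": joint speeds; "joint_efforts": joint torques, N m; "tool_pos": TCP position; "tool_rot": TCP orientation; "contact_force": force on the tool from outside, world axes, zero at the start; "ft_torque": the same for the moment, N m; "gripper_width": opening from 0.0 (shut) to 1.0 (fully open); "grasp_force": force on a finger pad.
Only numpy, scipy, OpenCV 4.12 (cv2) and the standard library are available. Lean on these libraries where they do the work, as an engineer would, in place of code of your own. Each camera call takes 0.05 s, during which the arm holds its last target. There are 200 camera calls.

## Working session

There is one attempt and no reset: what is moved stays moved. The work goes in short steps, Python scripts to look and compute and a shell command to move; the robot and the scene stay as the last step left them, time stands still between calls to the robot, and variables do not carry over. Pictures are saved under pics/ and viewed, at most 10 in all, crops included, and the job is handed in when it is done.

```bash
mkdir -p pics
cat > h.py <<'E'
import numpy as np, cv2
from plant import manip
def pts(name):
    m=manip.camera_model(name); im,d=manip.grab_frame(name)
    return im,d,m
def world(m,u,v,d=None,z=None):
    K=np.array(m["mtx"]);k=m["k1"]
    u=np.atleast_1d(u).astype(float);v=np.atleast_1d(v).astype(float)
    s=cv2.undistortPoints(np.stack([u,v],-1).reshape(-1,1,2),K,np.array([k,0,0,0,0.])).reshape(-1,2)
    r=np.c_[s,np.ones(len(s))]
    T=np.linalg.inv(np.array(m["world_to_cam"]))
    w=r@T[:3,:3].T;o=T[:3,3]
    t=(np.asarray(d) if z is None else (z-o[2])/w[:,2])
    return o+w*np.reshape(t,(-1,1))
def save(im,f): cv2.imwrite('pics/'+f,im[:,:,::-1])
E
python3 - <<'E'
from h import *
for n in("top","side"):
    im,d,m=pts(n); save(im,n+"0.png"); np.savez(n+"0.npz",im=im,d=d,**{k:np.array(m[k]) for k in("mtx","k1","world_to_cam")})
s=manip.state();print(s, manip.grip_point_offset)
E
```

```text
{'time': 0.1, 'joint_pos': array([-1.22101086e+00,  5.32633306e-02,  1.61414188e+00,  7.76028619e-06,
        1.47599164e+00, -1.19016502e-01]), 'joint_vel': array([-0.00052811, -0.00063629, -0.00234216,  0.00025646,  0.00087536,
        0.00060442]), 'joint_efforts': array([ 9.28537656e-05, -3.94904137e+01, -3.71362460e+01, -1.29823088e-04,
        3.95258467e-03, -1.59152787e-06]), 'tool_pos': array([ 0.28218797, -0.55704799,  0.23021186]), 'tool_rot': array([-8.96546074e-04,  9.72653334e-01,  2.32259938e-01, -1.00020809e-04]), 'contact_force': array([-0.00758361,  0.11097492,  0.27552768]), 'ft_torque': array([-0.01272887,  0.00996787,  0.0348517 ]), 'grasp_force': 0.0, 'gripper_width': 0.9959383764067391} 0.0187
```

View pics/top0.png

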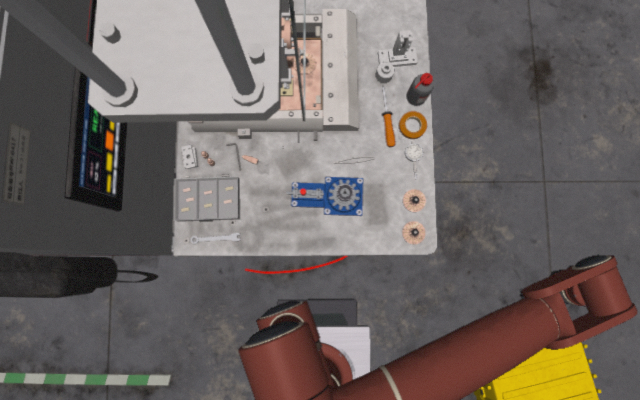

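View pics/side0.png

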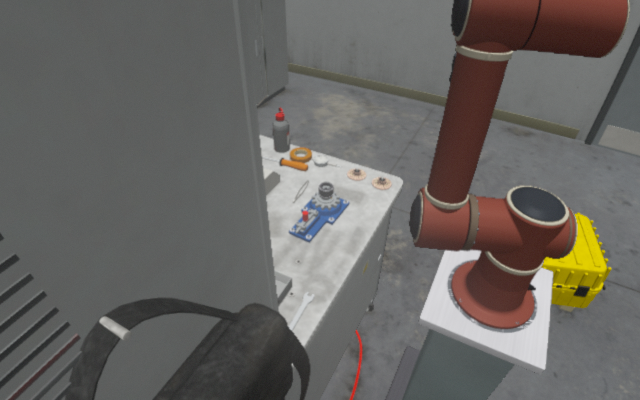

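The top view shows the collar at about (344,192), the red knob at about (303,192), and the rotors at (414,200) and (414,232). The head's +y axis runs to the image left, which is world +y. The side view shows the same head, with the knob at (305,214) and the collar at (326,188).

Run:
```python
from h import *
for n in("top","side"):
    f=np.load(n+"0.npz");im=f["im"];d=f["d"];m={k:f[k] for k in("mtx","k1","world_to_cam")}
    hsv=cv2.cvtColor(im,cv2.COLOR_RGB2HSV)
    box=np.zeros(d.shape,bool)
    if n=="top": box[165:225,285:370]=1
    else: box[175:250,280:355]=1
    red=box&((hsv[...,0]<6)|(hsv[...,0]>174))&(hsv[...,1]>150)&(hsv[...,2]>90)
    v,u=np.nonzero(red);p=world(m,u,v,d[v,u]);print(n,"knob",len(u),u.mean(),v.mean(),p.mean(0),p[:,2].max(), world(m,u.mean(),v.mean(),z=.076))
    blue=box&(hsv[...,0]>100)&(hsv[...,0]<125)&(hsv[...,1]>140)
    v,u=np.nonzero(blue);p=world(m,u,v,d[v,u]);r=cv2.minAreaRect(p[:,:2].astype(np.float32)*1000);print("blue",r)
    v,u=np.nonzero(box);p=world(m,u,v,d[v,u]);q=p[(p[:,2]>.084)&(p[:,2]<.105)];print("collar",len(q),q.mean(0),(q.min(0)+q.max(0))/2,np.ptp(q,axis=0))
```

```text
top knob 28 302.82142857142856 191.39285714285714 [0.54162693 0.03324123 0.07296828] 0.07930555377244697 [[0.54116305 0.03313042 0.076     ]]
blue ((495.17333984375, -60.72483825683594), (234.77639770507812, 209.75021362304688), 23.658323287963867)
collar 156 [ 0.53675601 -0.0878958   0.09027819] [ 0.53694354 -0.08792342  0.09091374] [0.04599261 0.04599676 0.01274526]
side knob 12 304.8333333333333 212.91666666666666 [0.53964529 0.03894212 0.07582407] 0.07806294107792888 [[0.53954416 0.03911193 0.076     ]]Traceback (most recent call last):
  File "<stdin>", line 11, in <module>
  File "h.py", line 9, in world
    s=cv2.undistortPoints(np.stack([u,v],-1).reshape(-1,1,2),K,np.array([k,0,0,0,0.])).reshape(-1,2)
      ~~~~~~~~~~~~~~~~~~~^^^^^^^^^^^^^^^^^^^^^^^^^^^^^^^^^^^^^^^^^^^^^^^^^^^^^^^^^^^^^
cv2.error: OpenCV(4.12.0) /io/opencv/modules/calib3d/src/undistort.dispatch.cpp:347: error: (-215:Assertion failed) CV_IS_MAT(_src) && CV_IS_MAT(_dst) && (_src->rows == 1 || _src->cols == 1) && (_dst->rows == 1 || _dst->cols == 1) && _src->cols + _src->rows - 1 == _dst->rows + _dst->cols - 1 && (CV_MAT_TYPE(_src->type) == CV_32FC2 || CV_MAT_TYPE(_src->type) == CV_64FC2) && (CV_MAT_TYPE(_dst->type) == CV_32FC2 || CV_MAT_TYPE(_dst->type) == CV_64FC2) in function 'cvUndistortPointsInternal'
```

```bash
python3 -m crank '[{"turn":0.125},{"turn":0.125},{"turn":0.125},{"turn":0.125}]' 100 | tail -c 400
python3 -m crank '[{"x":1.8,"y":-4.6},{"x":1.8,"y":-4.6},{"x":1.8,"y":-4.6},{"x":1.8,"y":-4.6},{"x":1.8,"y":-4.6}]' | tail -c 400
python3 -m crank '[{"x":1.8,"y":-4.6},{"x":1.8,"y":-4.6},{"x":1.8,"y":-4.6},{"x":1.8,"y":-4.6},{"x":1.8,"y":-4.6}]'
python3 -m crank '[{"x":1.8,"y":-4.6},{"x":1.8,"y":-2.0},{}]'
python3 - <<'E'
from h import *
im,d,m=pts("wrist"); save(im,"w1.png"); np.savez("w1.npz",im=im,d=d,**{k:np.array(m[k]) for k in("mtx","k1","world_to_cam")})
hsv=cv2.cvtColor(im,cv2.COLOR_RGB2HSV)
red=(((hsv[...,0]<6)|(hsv[...,0]>174))&(hsv[...,1]>150)&(hsv[...,2]>90)).astype(np.uint8)
v,u=np.nonzero(red)
if len(u):
    p=world(m,u,v,d[v,u]);q=p[p[:,2]>.068];print(len(q),q.mean(0) if len(q) else 0)
v,u=np.nonzero((d>0.02));p=world(m,u,v,d[v,u]);k=(p[:,2]>.088)&(p[:,2]<.1)&(abs(p[:,0]-.537)<.05)&(abs(p[:,1]+.088)<.05);q=p[k]
if len(q): print(len(q),q.mean(0),(q.min(0)+q.max(0))/2,np.ptp(q,axis=0))
E
```

```text
3 [ 0.35255183 -0.52063148  0.37197875]schema error: expected keys x, y, z, turn
schema error: expected keys x, y, z, turn
schema error: expected keys x, y, z, turn
schema error: expected keys x, y, z, turn
```

View pics/w1.png

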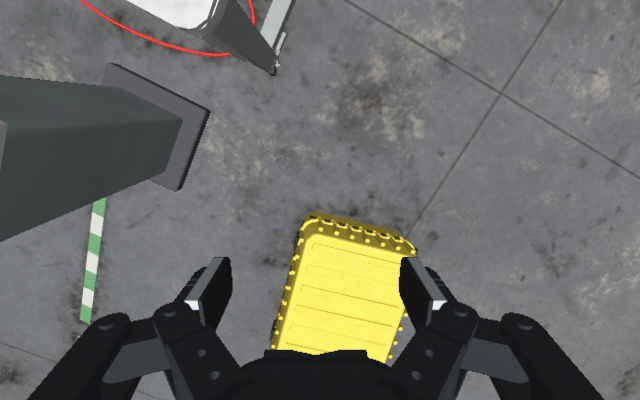

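All four keys are required in each row, so nothing has moved. The picture shows only the floor, with the fingers at the bottom.

```bash
python3 -m crank '[{"x":0,"y":0,"z":0,"turn":0.125},{"x":0,"y":0,"z":0,"turn":0.125},{"x":0,"y":0,"z":0,"turn":0.125},{"x":0,"y":0,"z":0,"turn":0.125},{"x":0,"y":0,"z":0,"turn":0}]' 100
```

```text
time: 0.65
tool_pos: [0.2823, -0.5573, 0.2308]
tool_rot: [-0.0, 1.0, -0.015, -0.0]
contact_force: [0.1, 0.1, -1.0]
gripper_width: 0.998
grasp_force: 0.0
```

```bash
python3 -m crank '[{"x":1.8,"y":-4.6,"z":0,"turn":0},{"x":1.8,"y":-4.6,"z":0,"turn":0},{"x":1.8,"y":-4.6,"z":0,"turn":0},{"x":1.8,"y":-4.6,"z":0,"turn":0},{"x":1.8,"y":-4.6,"z":0,"turn":0}]'
python3 -m crank '[{"x":1.8,"y":-4.6,"z":0,"turn":0},{"x":1.8,"y":-4.6,"z":0,"turn":0},{"x":1.8,"y":-4.6,"z":0,"turn":0},{"x":1.8,"y":-4.6,"z":0,"turn":0},{"x":1.8,"y":-4.6,"z":0,"turn":0}]'
python3 -m crank '[{"x":1.8,"y":-4.6,"z":0,"turn":0},{"x":1.8,"y":-3.0,"z":0,"turn":0},{"x":0,"y":0,"z":0,"turn":0},{"x":0,"y":0,"z":0,"turn":0}]'
cat > look.py <<'E'
import sys
from h import *
im,d,m=pts("wrist"); save(im,sys.argv[1])
hsv=cv2.cvtColor(im,cv2.COLOR_RGB2HSV)
red=(((hsv[...,0]<6)|(hsv[...,0]>174))&(hsv[...,1]>150)&(hsv[...,2]>90))
v,u=np.nonzero(red);p=world(m,u,v,d[v,u]);q=p[(p[:,2]>.068)&(p[:,2]<.085)]
if len(q): print("knob",len(q),q.mean(0),(q.min(0)+q.max(0))/2,np.ptp(q,axis=0))
v,u=np.nonzero((d>0.02));p=world(m,u,v,d[v,u])
k=(abs(p[:,2]-float(sys.argv[2]))<.004)&(abs(p[:,0]-.537)<.035)&(abs(p[:,1]+.088)<.035);q=p[k]
if len(q): print("collar",len(q),q.mean(0),(q.min(0)+q.max(0))/2,np.ptp(q,axis=0),"image v",v[k].min(),v[k].max())
E
python3 look.py w2.png 0.093
```

```text
time: 1.15
tool_pos: [0.3798, -0.3286, 0.2312]
tool_rot: [-0.0, 1.0, -0.014, 0.0]
contact_force: [0.1, -0.8, 0.8]
gripper_width: 0.999
grasp_force: 0.0
time: 1.65
tool_pos: [0.477, -0.1014, 0.2314]
tool_rot: [0.0, 1.0, -0.014, 0.0]
contact_force: [0.3, -0.4, 0.0]
gripper_width: 1.004
grasp_force: 0.0
time: 2.05
tool_pos: [0.5149, -0.028, 0.231]
tool_rot: [0.0, 1.0, -0.014, -0.0]
contact_force: [-0.2, -0.6, -0.6]
gripper_width: 1.002
grasp_force: 0.0
knob 215 [0.54314257 0.03488144 0.07507013] [0.54295851 0.0352617  0.07400906] [0.01666077 0.01697836 0.00601757]
collar 1099 [ 0.53835594 -0.08559715  0.091525  ] [ 0.5374727  -0.0857243   0.09152124] [0.04505765 0.04556645 0.00495319] image v 143 188
```

View pics/w2.png

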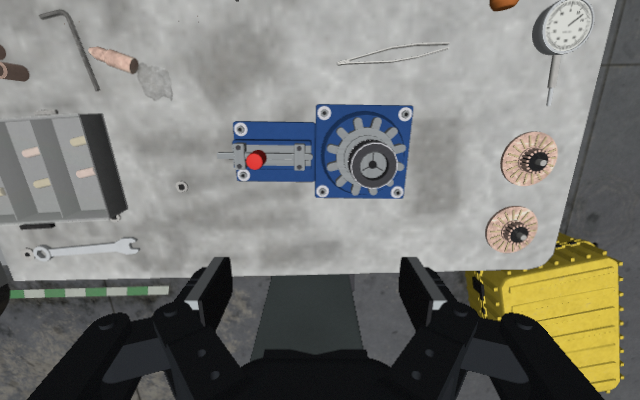

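The wrist view shows the red knob at (256,160) and the collar at (372,163). The space around the knob is clear.

```bash
python3 -m crank '[{"x":1.3,"y":-3.1,"z":2.0,"turn":0},{"x":1.2,"y":-3.1,"z":2.0,"turn":0},{"x":0,"y":0,"z":4,"turn":0},{"x":0,"y":0,"z":4,"turn":0},{"x":0,"y":0,"z":3.0,"turn":0}]' 60
python3 -m crank '[{"x":0,"y":0,"z":2.6,"turn":0},{"x":0,"y":0,"z":0,"turn":0},{"x":0,"y":0,"z":0,"turn":0}]'
python3 -m crank '[{"x":0,"y":0,"z":0,"turn":0},{"x":0,"y":0,"z":0,"turn":0},{"x":0,"y":0,"z":0,"turn":0},{"x":0,"y":0,"z":0,"turn":0},{"x":0,"y":0,"z":0,"turn":0}]' 0
```

```text
time: 2.6
tool_pos: [0.5404, 0.0314, 0.0787]
tool_rot: [0.0, 1.0, -0.016, -0.001]
contact_force: [-0.2, -0.2, 0.2]
gripper_width: 0.599
grasp_force: 0.0
time: 2.9
tool_pos: [0.5417, 0.0315, 0.0556]
tool_rot: [0.0, 1.0, -0.016, -0.0]
contact_force: [0.6, -0.9, 0.6]
gripper_width: 0.605
grasp_force: 0.0
time: 3.4
tool_pos: [0.5434, 0.0325, 0.0576]
tool_rot: [0.0, 1.0, -0.015, 0.002]
contact_force: [-1.5, -0.5, 6.7]
gripper_width: 0.182
grasp_force: 58.6
```

```bash
python3 -m crank '[{"x":0,"y":0,"z":-0.3,"turn":0},{"x":0,"y":0,"z":0,"turn":0}]'
python3 -m crank '[{"x":0,"y":0.4,"z":0,"turn":0},{"x":0,"y":0.4,"z":0,"turn":0},{"x":0,"y":0.4,"z":0,"turn":0},{"x":0,"y":0.4,"z":0,"turn":0},{"x":0,"y":0,"z":0,"turn":0}]'
```

```text
time: 3.6
tool_pos: [0.5433, 0.0324, 0.058]
tool_rot: [0.0, 1.0, -0.016, 0.002]
contact_force: [8.2, -0.7, -8.1]
gripper_width: 0.184
grasp_force: 60.1
time: 4.1
tool_pos: [0.5426, 0.0164, 0.0579]
tool_rot: [0.0, 1.0, -0.016, 0.002]
contact_force: [6.7, -0.8, -7.5]
gripper_width: 0.185
grasp_force: 60.1
```

```bash
python3 -m crank '[{"x":0.1,"y":0.3,"z":0.15,"turn":0},{"x":0,"y":0.3,"z":0,"turn":0},{"x":0,"y":0.2,"z":0,"turn":0},{"x":0,"y":0,"z":0,"turn":0}]'
python3 -m crank '[{"x":0,"y":0.2,"z":0,"turn":0},{"x":0,"y":0.2,"z":0,"turn":0},{"x":0,"y":0,"z":0,"turn":0},{"x":0,"y":0,"z":0,"turn":0}]'
```

```text
time: 4.5
tool_pos: [0.5425, 0.0085, 0.0577]
tool_rot: [-0.0, 1.0, -0.016, 0.0]
contact_force: [-2.1, 1.7, 5.4]
gripper_width: 0.179
grasp_force: 61.5
time: 4.9
tool_pos: [0.5424, 0.0083, 0.0577]
tool_rot: [-0.004, 1.0, -0.016, 0.0]
contact_force: [-0.8, 15.0, 6.6]
gripper_width: 0.178
grasp_force: 61.7
```

```bash
python3 -m crank '[{"x":0,"y":0.15,"z":0,"turn":0},{"x":0,"y":0,"z":0,"turn":0},{"x":0,"y":0,"z":0,"turn":0}]'; python3 look.py w3.png 0.093
```

```text
time: 5.2
tool_pos: [0.5424, 0.0083, 0.0577]
tool_rot: [-0.005, 1.0, -0.016, 0.001]
contact_force: [-0.8, 18.7, 5.5]
gripper_width: 0.184
grasp_force: 61.8
knob 854 [0.54289346 0.00908536 0.07495367] [0.54203161 0.00880756 0.07482117] [0.01722279 0.01573827 0.01347613]
collar 4962 [ 0.53985364 -0.08473487  0.09132072] [ 0.53774375 -0.08555611  0.09124007] [0.0471773  0.04745543 0.00447948] image v 253 341
```

View pics/w3.png

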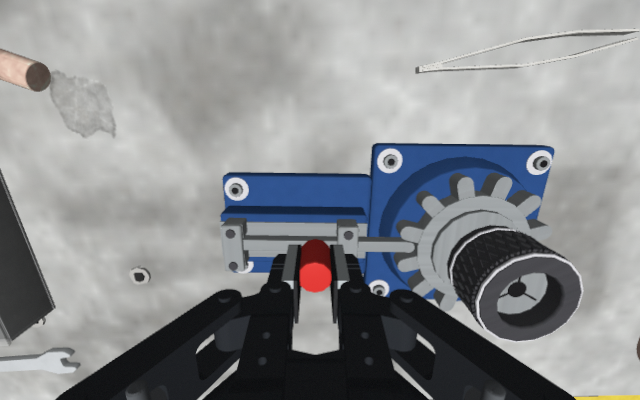

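Run:
```python
import cv2
im=cv2.imread('pics/w3.png')[200:320,250:450]
cv2.imwrite('pics/w3c.png',cv2.resize(im,None,fx=4,fy=4,interpolation=cv2.INTER_CUBIC))
```

```text
(no output)
```

View pics/w3c.png

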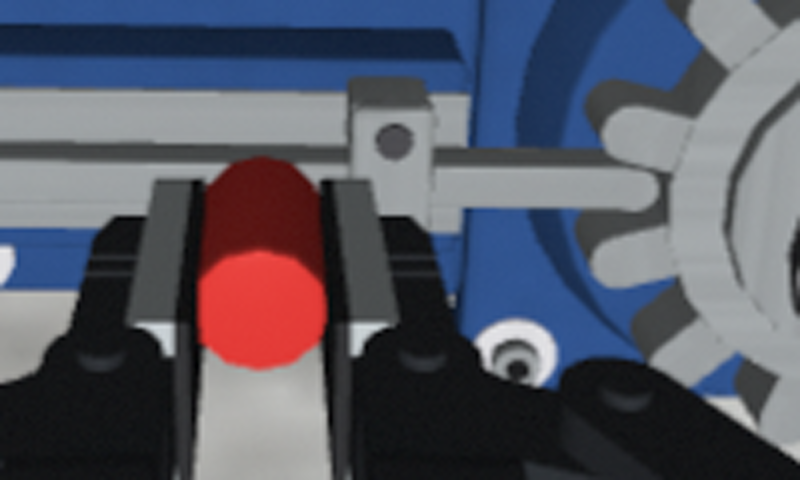

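The bolt nose sits in a gap between two teeth, close to the root at crop (655,190). It is against its stop, at 18 N with no further motion. Next I'll ease off, release and move to the collar.

```bash
python3 -m crank '[{"x":0,"y":-0.4,"z":0,"turn":0},{"x":0,"y":0,"z":0,"turn":0}]'
python3 -m crank '[{"x":0,"y":0,"z":0,"turn":0},{"x":0,"y":0,"z":0,"turn":0},{"x":0,"y":0,"z":0,"turn":0}]' 55
python3 -m crank '[{"x":0,"y":0,"z":-2,"turn":0},{"x":0,"y":0,"z":-4,"turn":0},{"x":0,"y":0,"z":-3.5,"turn":0},{"x":0,"y":0,"z":0,"turn":0}]'
python3 -m crank '[{"x":-0.1,"y":3.2,"z":0,"turn":0},{"x":-0.1,"y":3.2,"z":0,"turn":0},{"x":0,"y":3.0,"z":0,"turn":0},{"x":0,"y":0,"z":0,"turn":0},{"x":0,"y":0,"z":0,"turn":0}]' 100
python3 look.py w4.png 0.093; python3 -c "
from plant import manip;s=manip.state();print(s['joint_pos'],s['tool_pos'])"
```

```text
time: 5.45
tool_pos: [0.5425, 0.0085, 0.0577]
tool_rot: [-0.001, 1.0, -0.015, 0.0]
contact_force: [-1.5, 5.4, 5.1]
gripper_width: 0.182
grasp_force: 61.6
time: 5.75
tool_pos: [0.5418, 0.0067, 0.0564]
tool_rot: [0.0, 1.0, -0.016, -0.0]
contact_force: [-0.0, 0.8, -0.2]
gripper_width: 0.55
grasp_force: 0.0
time: 6.15
tool_pos: [0.5458, 0.0063, 0.1581]
tool_rot: [0.001, 1.0, -0.016, 0.005]
contact_force: [1.7, -0.5, -0.4]
gripper_width: 0.548
grasp_force: 0.0
time: 6.65
tool_pos: [0.5366, -0.0872, 0.1508]
tool_rot: [-0.0, 1.0, -0.016, -0.001]
contact_force: [0.5, 0.4, -0.6]
gripper_width: 1.001
grasp_force: 0.0
knob 339 [0.54222281 0.00883362 0.07514961] [0.54193698 0.00895481 0.07493618] [0.01624688 0.01684631 0.00401628]
collar 1828 [ 0.53881529 -0.08586692  0.09155635] [ 0.53767543 -0.0858833   0.09152753] [0.04640329 0.0456553  0.00502117] image v 188 245
[-2.96932532e-01 -7.71662151e-02  1.87878240e+00  2.58267581e-04
  1.34136824e+00  1.30549766e+00] [ 0.53673302 -0.08655951  0.15093912]
```

```bash
python3 -m crank '[{"x":0.1,"y":0,"z":3,"turn":0},{"x":0,"y":0,"z":3,"turn":0},{"x":0,"y":0,"z":1.5,"turn":0},{"x":0,"y":0,"z":1.0,"turn":0},{"x":0,"y":0,"z":0,"turn":0}]'
python3 -m crank '[{"x":0,"y":0,"z":0,"turn":0},{"x":0,"y":0,"z":0,"turn":0},{"x":0,"y":0,"z":0,"turn":0},{"x":0,"y":0,"z":0,"turn":0},{"x":0,"y":0,"z":0,"turn":0}]' 0
```

```text
time: 7.2
tool_pos: [0.5373, -0.086, 0.0655]
tool_rot: [-0.0, 1.0, -0.015, -0.001]
contact_force: [-0.3, 0.6, 0.7]
gripper_width: 0.998
grasp_force: 0.0
time: 7.7
tool_pos: [0.5393, -0.0866, 0.0687]
tool_rot: [-0.0, 1.0, -0.016, 0.001]
contact_force: [-0.5, 3.1, 6.7]
gripper_width: 0.525
grasp_force: 60.4
```

```bash
python3 -m crank '[{"x":0,"y":0,"z":0,"turn":0.1},{"x":0,"y":0,"z":0,"turn":0.1},{"x":0,"y":0,"z":0,"turn":0},{"x":0,"y":0,"z":0,"turn":0}]'
python3 -m crank '[{"x":0,"y":0,"z":0.1,"turn":0.08},{"x":0,"y":0,"z":0,"turn":0},{"x":0,"y":0,"z":0,"turn":0}]'
```

```text
time: 8.1
tool_pos: [0.5393, -0.0867, 0.0686]
tool_rot: [-0.0, 0.993, -0.115, 0.001]
contact_force: [-0.5, 2.7, 6.0]
gripper_width: 0.523
grasp_force: 60.5
time: 8.4
tool_pos: [0.5393, -0.0868, 0.0679]
tool_rot: [-0.0, 0.988, -0.155, 0.001]
contact_force: [-2.4, 2.4, 7.5]
gripper_width: 0.523
grasp_force: 60.7
```

```bash
S="import sys
from plant import manip;s=manip.state();print('TORQ',s['ft_torque'].round(3))"
python3 -m crank '[{"x":0,"y":0,"z":0,"turn":0.08},{"x":0,"y":0,"z":0,"turn":0}]'|sed -n '2,4p'; python3 -c "$S"
python3 -m crank '[{"x":0,"y":0,"z":0,"turn":0.08},{"x":0,"y":0,"z":0,"turn":0}]'|sed -n '2,4p'; python3 -c "$S"
python3 -m crank '[{"x":0,"y":0,"z":0,"turn":0.08},{"x":0,"y":0,"z":0,"turn":0}]'|sed -n '2,4p'; python3 -c "$S"
```

```text
tool_pos: [0.5392, -0.0868, 0.0671]
tool_rot: [-0.0, 0.981, -0.194, 0.001]
contact_force: [-0.0, 1.6, 5.8]
TORQ [ 0.331  0.068 -0.082]
tool_pos: [0.539, -0.0869, 0.0663]
tool_rot: [-0.0, 0.973, -0.233, 0.001]
contact_force: [1.2, 1.8, 0.4]
TORQ [ 0.182 -0.404 -0.047]
tool_pos: [0.539, -0.0869, 0.0662]
tool_rot: [-0.0, 0.963, -0.271, 0.001]
contact_force: [3.5, 2.1, 0.3]
TORQ [ 0.097 -0.479  0.008]
```

```bash
cat > top.py <<'E'
from h import *
im,d,m=pts("wrist")
v,u=np.nonzero(d>.02);p=world(m,u,v,d[v,u]);r=np.hypot(p[:,0]-.538,p[:,1]+.086)
for a,b in((.0145,.021),(.029,.042)):
    k=(r>a)&(r<b)&(p[:,2]<.1)&(p[:,2]>.03);z=p[k,2];h,e=np.histogram(z,np.arange(.03,.1,.001));i=h.argmax();print(k.sum(),"mode",e[i],np.median(z[abs(z-e[i])<.0025]))
E
python3 top.py
```

```text
3298 mode 0.08900000000000005 0.08911805488629529
4114 mode 0.04100000000000001 0.041867804057998184
```

The collar top reads 2.4 mm lower, so the keyway is over the pin. Next I'll push it home.

```bash
python3 -m crank '[{"x":0,"y":0,"z":0.3,"turn":0},{"x":0,"y":0,"z":0.3,"turn":0},{"x":0,"y":0,"z":0,"turn":0}]'; python3 top.py
python3 -m crank '[{"x":0,"y":0,"z":0.3,"turn":0},{"x":0,"y":0,"z":0,"turn":0},{"x":0,"y":0,"z":0,"turn":0}]'; python3 top.py
```

```text
time: 9.35
tool_pos: [0.539, -0.0869, 0.0604]
tool_rot: [-0.0, 0.962, -0.272, 0.001]
contact_force: [2.2, 1.5, 5.8]
gripper_width: 0.528
grasp_force: 61.0
2938 mode 0.08300000000000005 0.08340269462449376
4301 mode 0.04100000000000001 0.041841542504854445
time: 9.7
tool_pos: [0.5391, -0.087, 0.059]
tool_rot: [-0.0, 0.962, -0.271, 0.001]
contact_force: [-2.8, 3.2, 13.0]
gripper_width: 0.525
grasp_force: 62.3
2815 mode 0.08200000000000005 0.08213970612194622
4359 mode 0.04100000000000001 0.04185937376173504
```

```bash
python3 -m crank '[{"x":0,"y":0,"z":0.3,"turn":0},{"x":0,"y":0,"z":0,"turn":0},{"x":0,"y":0,"z":0,"turn":0}]'; python3 top.py; python3 look.py w5.png 0.083
```

```text
time: 10.05
tool_pos: [0.5394, -0.0871, 0.0587]
tool_rot: [0.0, 0.962, -0.271, 0.0]
contact_force: [-9.8, 5.1, 28.3]
gripper_width: 0.53
grasp_force: 63.9
2818 mode 0.08200000000000005 0.08206827776119321
4378 mode 0.04100000000000001 0.04182935934137216
knob 43 [0.54157596 0.00643433 0.07537525] [0.54138062 0.00678217 0.07520694] [0.00481548 0.01139305 0.00215486]
collar 6986 [ 0.53960885 -0.08713543  0.0820965 ] [ 0.53879865 -0.09000306  0.08300375] [0.04941699 0.06164774 0.0079921 ] image v 241 325
```

View pics/w5.png

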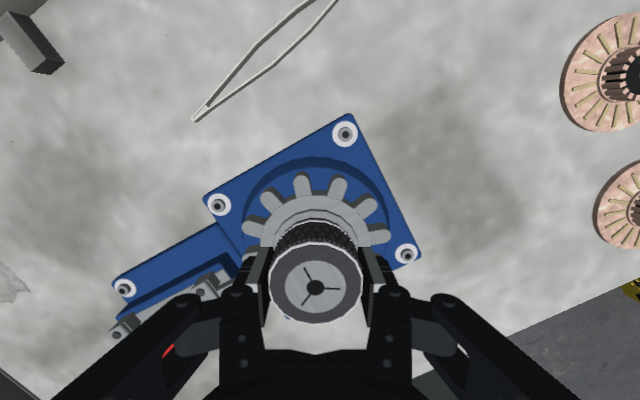

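The collar is on a hard stop: the force rose from 13 to 28 N for only 0.3 mm. Ring and bolt are undisturbed. I'll ease the push slightly, recheck and hand in.

```bash
python3 -m crank '[{"x":0,"y":0,"z":-0.12,"turn":0},{"x":0,"y":0,"z":0,"turn":0},{"x":0,"y":0,"z":0,"turn":0},{"x":0,"y":0,"z":0,"turn":0}]'; python3 top.py; python3 -c "
from plant import manip;print(manip.job_done())"
```

```text
time: 10.55
tool_pos: [0.5393, -0.0871, 0.0588]
tool_rot: [0.0, 0.962, -0.271, 0.0]
contact_force: [-6.1, 4.5, 21.8]
gripper_width: 0.527
grasp_force: 62.9
2825 mode 0.08200000000000005 0.08210377104488402
4386 mode 0.04100000000000001 0.041856319474788406
the job is handed in; nothing more can be done
None
```

I handed the job in with the bolt fully in, the collar turned about 0.5 rad clockwise onto its keyway, and the gripper holding it against its hard stop with about 22 N; the hand-in call gave no verdict.

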